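# Pack the tins in the balcony rack and push the end stop snug

### The job

Stand the blue and the yellow flat tin upright in the rack, between the green tin and the red sliding stop and turned the same way as the green one, and let go. Then push the red stop up until the row of three is clamped against the grey sprung plate by the end wall, so that the spring stays squeezed by several millimetres when you leave, without crushing the tins. Leave the jar, scoop, brush, peg tin and soap where they are.

Things in the scene. Friction and masses are not known exactly. Their poses are not given: they have to be found in the camera images.
- rack: fixed pale wooden rack, an open trough. Origin on the shelf surface under the trough's middle line; +y along the row to the end wall, x across, z up. Floor 100 mm wide, top at z = 12 mm, y = -170 to 155 mm. Side rails: inner faces at x = +-34, outer +-44, tops at z = 28 mm.
- rack_end (a point): foot of the end wall's inner face (rack x 0, y 143, z 12 mm; wall 96 mm high). Before it stands a grey plate, 60 mm wide, z 15 to 89 mm, on a spring: 0.6 N/mm, no preload, gives 10 mm towards the wall, then is hard. Its mounting is adjustable: at rest its face lies 39 to 63 mm before the wall (rack y 80 to 104 mm). Not reported: feel for it.
- stop: red sliding end stop, axes as the rack's; slides only along rack y. Origin at the foot of its pressing face (looks to +y), on the rack floor, rack y = -115 to -90 mm at the start, travel to +55 mm. Upright 64 mm wide, 8 mm thick (y = 0 to -8 mm), top 81 mm above the rack floor; behind it a flat foot 7 mm high back to y = -38 mm.
- stop_push (a point): point to push: back of the stop's upright, 50 mm above the rack floor, 8 mm behind its pressing face. The stop slides at about 7 N and stays where left, holding the whole spring force. Sliding the tins takes 1.5 to 5 N more (weight and friction vary), before the spring is felt: it shows as a rise of 0.6 N/mm over the steady sliding force.
- tin_green: green flat steel tin with a steel lid, standing upright in the rack already, at least 5 mm short of the plate. 60 mm wide (x), 34 mm thick (y), 100 mm high (z); origin at the centre of its underside. 0.10 to 0.21 kg. Its x lies across the rack.
- tin_blue: blue flat steel tin standing on the shelf: 60 mm wide (x), 28 mm thick (y), 100 mm high (z); origin at the centre of its underside. 0.10 to 0.21 kg. To be taken by its 60 mm width from above and stood in the rack with its width across the row; either way round and in any order with the yellow one.
- tin_yellow: yellow flat steel tin standing on the shelf: 60 mm wide (x), 40 mm thick (y), 100 mm high (z); origin at the centre of its underside. 0.10 to 0.21 kg. To be handled as the blue one.
- jar: glass jar with steel screw lid, 72 mm across, 110 mm high, origin at the centre of its underside; bystander
- scoop: yellow plastic scoop, pan 90 x 70 x 40 mm with a 100 mm handle towards its -x, origin under the pan's centre; bystander
- brush: wooden scrubbing brush 150 (x) x 55 x 40 mm lying bristles down beyond the rack, origin at the centre of its underside; bystander
- peg_tin: round open steel tin, 100 mm across and 100 mm high, origin at the centre of its underside; bystander
- soap: green bar of soap 85 x 55 x 30 mm, origin at the centre of its underside; bystander
Things that resemble listed ones, but are neither listed nor needed, are in the scene too. What is shaped like the tin_blue but black is not meant. What is shaped like the tin_yellow but pink is not meant.

How it is judged:
By the outcome, as a careful person would: the job done as asked, in the order asked, and still so for the second after the job is handed in, with the robot touching nothing.
It also fails if it takes over 72 s, if anything falls off the work surface, if the arm or the gripper's body presses on something with over 40 N, if the wrist force passes 120 N, or if a joint passes its speed limit or range.

### The arm

A 6-joint arm with a two-finger parallel gripper is mounted at the origin on the work surface. World frame = base frame: x ahead of the robot, y to its left, z up, the work surface at z = 0. Lengths are in m, angles in rad, forces in N, time in s.
With the tool pointing down it reaches from about 0.15 to 0.775 m from the base axis. Payload 6.1 kg.
Tool frame: the origin (TCP) lies at the very end of the fingers, on their centre line; the grasp point (between the pads) lies robot.pinch_z behind it (robot.pinch_z is the distance from the TCP to the grasp point, in m); z points along the fingers, y is the line along which they close (so a half turn about z gives the same grasp; the last joint's range is limited). The gripper opens to 85 mm and grips with 20 to 120 N. Pads are 22 mm wide; open, the fingers measure 114 mm over their backs; the gripper's body (76 mm by 85 mm) begins 54 mm behind the grasp point. The pads swing forward as they close: fully open they stand 13 mm farther back than shut.
Start: joints at [-1.23, 0.126, -0.04, 1.405, 0, 1.571], TCP at [0.175, -0.495, 0.231] pointing down, gripper open.
Joint ranges: [-2.72, 2.72], [-0.95, 1.95], [-1.27, 1.35], [-1.78, 2.02], [-1.46, 1.47], [-3.14, 3.14]. Speed limits (rad/s): [2.39, 2.39, 3.01, 3.14, 3.14, 3.14].

### API

Orientations are given as [roll, pitch, yaw] about the fixed x, y, z axes, in that order (R = Rz(yaw) Ry(pitch) Rx(roll)).
In Python, from cell import robot gives the robot as it stands. The module is installed in compiled form; this text tells all that it offers. Calls block until the motion is done:
- robot.move_ptp(position, orientation): joint-space move of the TCP to a pose.
- robot.move_l(position, attitude=None, feed=0.15, f_stop=None): straight line of the TCP; attitude=None keeps the orientation; feed is the mean speed in m/s. With f_stop (N) it stops when the force on the tool has changed by that much, and returns True; else False.
- robot.set_joints(angles): joint-space move.
- robot.gripper_to(opening, newtons=None): opening from 0.0 (shut) to 1.0 (fully open); newtons is the grip in N (None keeps the last); returns when the fingers have stopped.
- robot.pause(seconds).
- robot.inverse_kinematics(position, orientation): joint angles nearest the present ones, or None.
- robot.state(): the state.
- robot.get_image(name): name is "scene" or "top" or "wrist"; returns the picture (420x560x3 uint8, red, green, blue); there is no depth.
- robot.calibration(name): a dict with "fx", "fy", "cx", "cy" (pixels), "eye" and "rotation" of the camera in the world; the wrist camera has in their place "T_tool_cam" (4x4, takes a point from camera to tool coordinates, whose origin is the TCP and whose axes are the flange's). Camera axes: x right, y up, looking along -z (the intrinsics and any distortion apply to the point x, -y, -z); pixel columns grow to the right and rows downward; lengths in m; the calibration is good to about 2 mm. A picture is of the moment at which its call begins: read the wrist's pose just before it. calibration takes no time and is no camera call.
A pose or a line that the arm cannot do raises robot.PlanningError and nothing moves.
- robot.sign_off(): hands the job in; it is judged then, once.
The state is a dict: "t": time; "joint_pos": joint angles; "dq": joint speeds; "effort": joint torques, N m; "position": TCP position; "orientation": TCP orientation; "wrist_force": force on the tool from outside, world axes, zero at the start; "ft_torque": the same for the moment, N m; "width": opening from 0.0 (shut) to 1.0 (fully open); "gripper_force": force on a finger pad.
Only numpy, scipy, OpenCV 4.12 (cv2) and the standard library are available. Lean on these libraries where they do the work, as an engineer would, in place of code of your own. Each camera call takes 0.05 s, during which the arm holds its last target. There are 200 camera calls.

## Working session

There is one attempt and no reset: what is moved stays moved. The work goes in short steps, each a Python script; the robot and the scene stay as the last script left them, time stands still between calls to the robot, and variables do not carry over. Pictures are saved under pics/ and viewed, at most 10 in all, crops included, and the job is handed in when it is done.

```bash
mkdir -p pics; ls
python3 - <<'E'
from cell import robot
import cv2,numpy as np
np.set_printoptions(precision=4,suppress=True)
for n in("scene","top"):
    cv2.imwrite(f"pics/{n}0.png",cv2.resize(robot.get_image(n)[:,:,::-1],(784,588),interpolation=cv2.INTER_CUBIC)); 
for n in("scene","top","wrist"): print(n,robot.calibration(n))
s=robot.state();print(s,robot.pinch_z)
E
```

```text
pics
scene {'fx': 404.74765089384385, 'fy': 404.74765089384385, 'cx': 277.7389452523636, 'cy': 202.0763223048531, 'eye': array([ 1.3076, -0.2112,  0.9313]), 'rotation': array([0.7303, 0.0127, 1.2763])}
top {'fx': 379.37239102118144, 'fy': 379.37239102118144, 'cx': 280.00670293767854, 'cy': 205.04030137029275, 'eye': array([0.4566, 0.0163, 0.9276]), 'rotation': array([ 0.1492, -0.0012, -1.5616])}
wrist {'fx': 358.2362920144823, 'fy': 358.2362920144823, 'cx': 286.3323819478115, 'cy': 209.37331429952937, 'T_tool_cam': array([[-0.0006,  0.9488,  0.3159,  0.0819],
       [ 1.    ,  0.0004,  0.0008, -0.0001],
       [ 0.0006,  0.3159, -0.9488, -0.1424],
       [ 0.    ,  0.    ,  0.    ,  1.    ]])}
{'t': 0.1, 'joint_pos': array([-1.23  ,  0.1263, -0.0405,  1.4054,  0.    ,  1.5708]), 'dq': array([ 0.0018, -0.    ,  0.0022,  0.0012,  0.0015,  0.0014]), 'effort': array([  0.0021, -43.6904,  35.3604,   0.0137,   0.0002,   0.    ]), 'position': array([ 0.1754, -0.4945,  0.2306]), 'orientation': array([-3.1402, -0.    ,  0.3408]), 'wrist_force': array([ 0.086 , -0.1644, -0.8411]), 'ft_torque': array([ 0.0074,  0.0115, -0.0455]), 'gripper_force': 0.0, 'width': 0.9993878725114084} 0.0187
```

View pics/scene0.png

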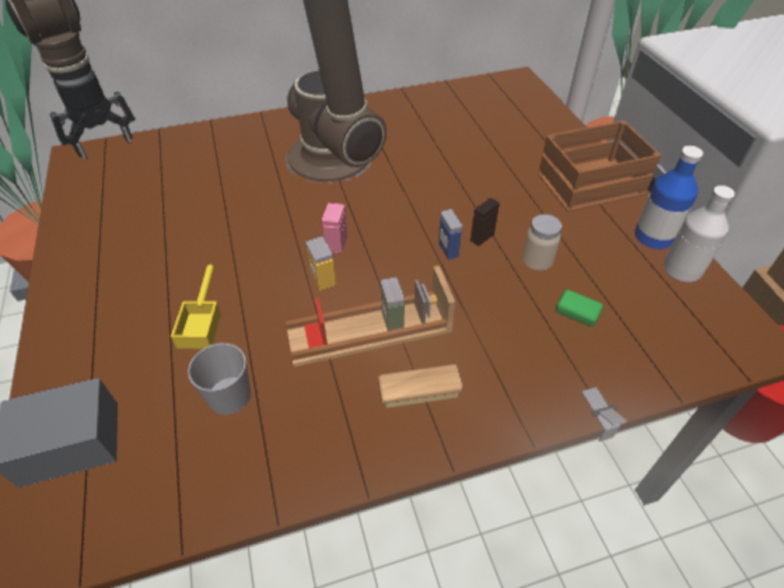

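View pics/top0.png

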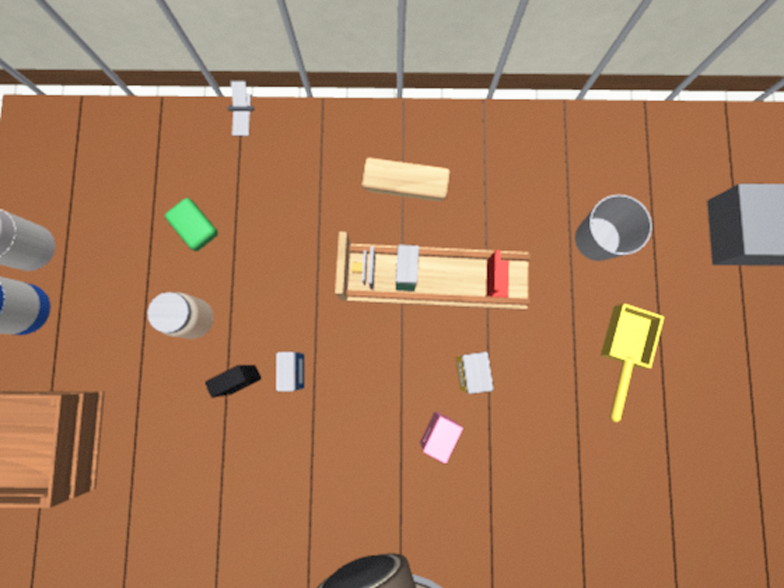

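The scene view (784 px wide) shows yellow at (321,263), blue at (450,235), rack from (290,345) to (450,300), green at (393,303) and the stop at (316,328). The top view shows yellow's lid at (478,372), blue's lid at (287,371), and the rack x 338–528, y 235–305. Next I'll enlarge both.

Run:
```python
from cell import robot
import cv2
a=robot.get_image("top")[160:290,190:390,::-1]
cv2.imwrite("pics/topc.png",cv2.resize(a,(800,520),interpolation=cv2.INTER_CUBIC))
b=robot.get_image("scene")[140:265,200:350,::-1]
cv2.imwrite("pics/scenec.png",cv2.resize(b,(720,600),interpolation=cv2.INTER_CUBIC))
```

```text
(no output)
```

View pics/topc.png

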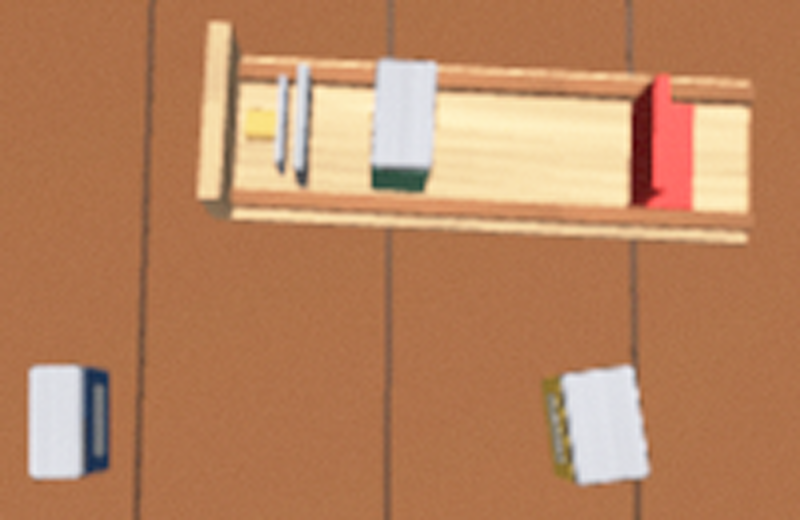

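View pics/scenec.png

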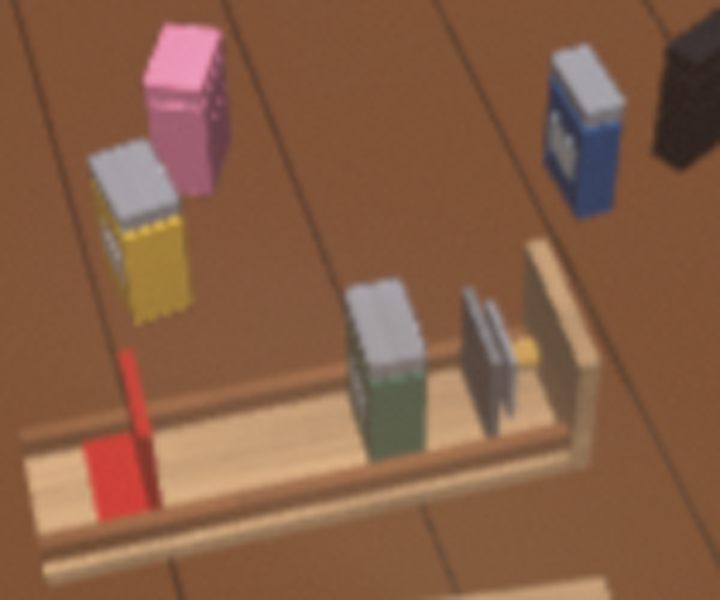

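Top crop: blue lid corners (30,366)–(82,478), yellow (562,375)–(650,473), green (378,59)–(431,168), wall top (208,21)–(222,202). Scene crop: the matching lids are at (553..624, 44..125), (89..180, 140..228), (347..425, 279..380). Next I triangulate them.

```bash
cat > h.py <<'E'
from cell import robot
import numpy as np, cv2
from scipy.spatial.transform import Rotation as Ro
from scipy.optimize import least_squares
np.set_printoptions(precision=4,suppress=True)
def cam(n,state=None):
    c=robot.calibration(n); K=(c['fx'],c['fy'],c['cx'],c['cy'])
    if n!='wrist': return K,np.array(c['eye']),Ro.from_euler('xyz',c['rotation']).as_matrix()
    T=np.eye(4);T[:3,:3]=Ro.from_euler('xyz',state['orientation']).as_matrix();T[:3,3]=state['position']
    M=T@c['T_tool_cam'];return K,M[:3,3],M[:3,:3]
def proj(C,P):
    K,e,R=C;p=(np.atleast_2d(P)-e)@R
    return np.c_[K[0]*p[:,0]/-p[:,2]+K[2],K[1]*-p[:,1]/-p[:,2]+K[3]]
def ray(C,uv):
    K,e,R=C;uv=np.atleast_2d(uv)
    return np.c_[(uv[:,0]-K[2])/K[0],-(uv[:,1]-K[3])/K[1],-np.ones(len(uv))]@R.T
def atz(C,uv,z):
    d=ray(C,uv);return C[1]+d*((z-C[1][2])/d[:,2])[:,None]
def tri(C1,a,C2,b):
    out=[]
    for u,v in zip(a,b):
        f=lambda P:np.r_[proj(C1,P)[0]-u,proj(C2,P)[0]-v]
        r=least_squares(f,[.4,0,.1]);out.append(np.r_[r.x,np.abs(r.fun).max()])
    return np.array(out)
crop=lambda p,s,o:(np.array(p,float)+.5)/s-.5+np.array(o)
E
python3 - <<'E'
from h import *
T=cam('top');S=cam('scene')
tp=lambda p:crop(p,4,(190,160)); sp=lambda p:crop(p,4.8,(200,140))
D={'blue':([(30,366),(84,366),(82,478),(29,477)],[(585,44),(553,60),(590,125),(624,103)]),
'yellow':([(562,375),(633,366),(650,473),(580,486)],None),
'green':([(378,59),(437,61),(431,168),(371,165)],None),
'wall':([(208,21),(233,23),(222,202),(198,200)],None)}
# scene corner sets; match to top corners by projecting z guess
SC={'blue':[(585,44),(553,60),(590,125),(624,103)],'yellow':[(89,157),(141,140),(180,208),(129,228)],'green':[(347,290),(400,279),(425,363),(372,380)],'wall':[(526,243),(543,238),(598,360),(577,367)]}
for k in D:
    a=tp(D[k][0]);b=sp(SC[k]);z=.1 if k in('blue','yellow') else .11
    P=atz(T,a,z);q=proj(S,P)
    idx=[np.argmin(((b-x)**2).sum(1)) for x in q]
    t=tri(T,a,S,b[idx]);print(k,idx);print(t)
    c=P.mean(0);c2=atz(S,b,z).mean(0)
    w=(P[2]+P[3]-P[0]-P[1])/2;print(' ctr top',c,'ctr scene',c2,'tri',t[:,:3].mean(0),'wdir',np.degrees(np.arctan2(w[1],w[0])),'len',np.linalg.norm(w[:2]),np.linalg.norm((P[1]+P[2]-P[0]-P[3])[:2])/2)
# rack lines in top
for n,p,z in(('up ledge',[(243,57),(751,80)],.012),('up rail out',[(243,66),(751,90)],.028),('low rail in',[(235,190),(752,214)],.028),('low rail out',[(232,207),(752,228)],.028),('stop top face',[(655,80),(652,198)],.093),('stop top back',[(670,78),(667,198)],.093),('plate top',[(298,65),(294,182)],.089),('plate topR',[(311,65),(307,182)],.089)):
    P=atz(T,tp(p),z);d=P[1]-P[0];print(n,P[:,:2].ravel(),np.degrees(np.arctan2(d[1],d[0])))
for n,p,z in(('stop s',[(132,350),(157,432)],.093),('plate s',[(466,290),(493,365)],.089)): print(n,atz(S,sp(p),z)[:,:2].ravel())
for y in(1.57,-1.57):
    for p in((.39,-.07,.1),(.25,.2,.1),(.25,-.1,.1)):print(y,p,robot.inverse_kinematics(p,[np.pi,0,y]))
E
```

```text
blue [np.int64(3), np.int64(2), np.int64(1), np.int64(0)]
[[0.4783 0.1948 0.0982 0.3686]
 [0.4793 0.1691 0.0868 0.6243]
 [0.4189 0.1668 0.0915 0.4527]
 [0.419  0.1922 0.0994 0.6773]]
 ctr top [0.4489 0.1796 0.1   ] ctr scene [0.455 0.178 0.1  ] tri [0.4489 0.1807 0.094 ] wdir -178.54007756797594 len 0.059322279467190056 0.028816884263559658
yellow [np.int64(2), np.int64(3), np.int64(0), np.int64(1)]
[[ 0.4764 -0.0943  0.0905  0.0322]
 [ 0.4822 -0.1311  0.0906  1.3751]
 [ 0.4245 -0.1396  0.099   0.2001]
 [ 0.4169 -0.1034  0.096   0.4852]]
 ctr top [ 0.4498 -0.1166  0.1   ] ctr scene [ 0.4563 -0.117   0.1   ] tri [ 0.45   -0.1171  0.094 ] wdir -171.57592464961374 len 0.05852775452418315 0.038568518446213236
green [np.int64(2), np.int64(3), np.int64(0), np.int64(1)]
[[ 0.6492  0.0074  0.1041  0.3067]
 [ 0.6493 -0.0248  0.101   0.1533]
 [ 0.5876 -0.0211  0.109   0.2156]
 [ 0.5888  0.0111  0.109   0.1053]]
 ctr top [ 0.6178 -0.0067  0.11  ] ctr scene [ 0.6221 -0.0079  0.11  ] tri [ 0.6188 -0.0068  0.1058] wdir 176.8571307040885 len 0.05960807270926541 0.03266454752556834
wall [np.int64(2)
[... 654 characters left out ...]
p top back [ 0.6426 -0.1564  0.5745 -0.1533] 177.39605034977882
plate top [0.649  0.0529 0.5821 0.0541] 178.9698767890194
plate topR [0.6491 0.0456 0.5822 0.0469] 178.8969371579735
stop s [ 0.5811 -0.1461  0.643  -0.1454]
plate s [0.5912 0.0504 0.6499 0.0467]
1.57 (0.39, -0.07, 0.1) [-0.1776 -0.082  -0.543   1.1098  0.      1.394 ]
1.57 (0.25, 0.2, 0.1) [ 0.6747 -0.234  -0.6662  1.1385  0.      2.2463]
1.57 (0.25, -0.1, 0.1) [-0.3805 -0.3418 -0.7376  1.175   0.      1.1911]
-1.57 (0.39, -0.07, 0.1) [-0.1776 -0.082  -0.543   1.1098  0.     -1.7492]
-1.57 (0.25, 0.2, 0.1) [ 0.6747 -0.234  -0.6662  1.1385  0.     -0.8969]
-1.57 (0.25, -0.1, 0.1) [-0.3805 -0.3418 -0.7376  1.175   0.     -1.9521]
```

Triangulated lid heights read about 94 mm against 100, and green 106 against 112. That is consistent with a calibration offset of about 5 mm, and the sizes match. Next I refine with wrist views above yellow, blue and the rack.

Run:
```python
from h import *
import pickle
V={}
for n,p,y in(('yellow',(.449,-.117,.20),98.4),('rack',(.614,-.04,.24),87.9),('blue',(.449,.18,.20),91.5)):
    robot.move_ptp(p,[np.pi,0,np.radians(y)]);robot.pause(.15)
    s=robot.state();im=robot.get_image('wrist');V[n]=(s,im);print(n,s['t'],s['position'],s['orientation'],s['wrist_force'])
pickle.dump(V,open('v.pkl','wb'))
a=[]
for n in('yellow','blue'):
    s,im=V[n];q=proj(cam('wrist',s),[s['position'][0],s['position'][1],.1])[0];print(n,'expected centre',q)
    o=np.clip((q-[66,100]).astype(int),0,[560-133,420-200]);print('origin',o);a.append(cv2.resize(im[o[1]:o[1]+200,o[0]:o[0]+133],(399,600),interpolation=cv2.INTER_CUBIC))
cv2.imwrite('pics/yb.png',np.hstack(a)[:,:,::-1])
cv2.imwrite('pics/rackw.png',cv2.resize(V['rack'][1][:,100:460],(514,600),interpolation=cv2.INTER_CUBIC)[:,:,::-1])
```

```text
yellow 2.0583 [ 0.4489 -0.1178  0.2   ] [3.1416 0.0001 1.7157] [-0.5628 -0.181   0.3662]
rack 3.0333 [ 0.6128 -0.041   0.2404] [-3.1415  0.0002  1.533 ] [ 0.3508 -0.2839 -0.4885]
blue 4.3083 [0.45   0.1793 0.2001] [3.1412 0.     1.5952] [ 0.5335 -0.9815  0.1773]
yellow expected centre [285.6971 210.6282]
origin [219 110]
blue expected centre [285.6455 210.6081]
origin [219 110]
```

View pics/yb.png

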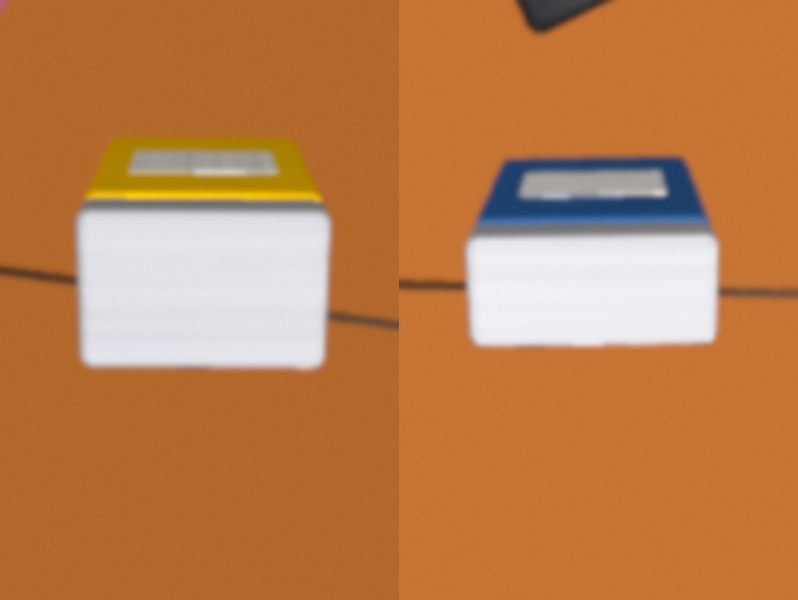

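View pics/rackw.png

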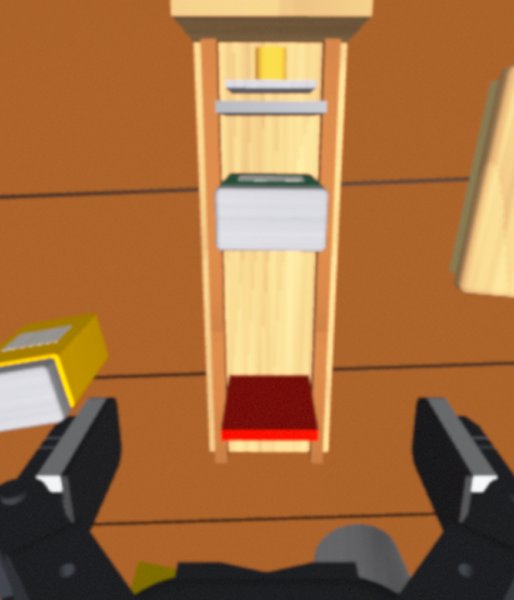

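Yellow lid corners in the wrist crop are (78,208), (330,208), (325,368), (82,367), and blue's are (467,236), (717,236), (716,344), (472,346). In the rack view, green's lid is (217,190)–(326,249), the outer rail edges run (201,42)→(214,462) and (341,42)→(325,462), and the stop's top edge spans x 222–318 at y 430–440.

Run:
```python
from h import *
import pickle
V=pickle.load(open('v.pkl','rb'))
T=cam('top')
tp={'yellow':[(562,375),(633,366),(650,473),(580,486)],'blue':[(30,366),(84,366),(82,478),(29,477)],'green':[(378,59),(437,61),(431,168),(371,165)]}
W={'yellow':crop([(78,208),(330,208),(325,368),(82,367)],3,(219,110)),'blue':crop([(68,236),(318,236),(317,344),(73,346)],3,(219,110)),'green':crop([(217,190),(327,189),(326,249),(218,250)],514/360,(100,0))}
for k in W:
    C=cam('wrist',V['rack' if k=='green' else k][0]);z=.112 if k=='green' else .1
    P=atz(C,W[k],z);w=P[1]+P[2]-P[0]-P[3];
    t=tri(C,[W[k].mean(0)],T,[crop(tp[k],4,(190,160)).mean(0)])[0]
    print(k,P.mean(0),'w',np.linalg.norm(w[:2])/2,'t',np.linalg.norm((P[0]+P[1]-P[2]-P[3])[:2])/2,'ang',np.degrees(np.arctan2(w[1],w[0])),'tri wrist/top',t)
C=cam('wrist',V['rack'][0]);r=lambda p:crop(p,514/360,(100,0))
for n,p,z in(('L',[(201,42),(214,462)],.028),('R',[(341,42),(325,462)],.028),('stop face?',[(222,430),(318,430)],.093),('stop back',[(222,440),(318,440)],.093),('plate face',[(215,112),(327,112)],.089),('plate back',[(215,101),(327,101)],.089),('stop foot front',[(230,377),(310,377)],.012),('wall foot',[(205,40),(337,40)],.028)):
    print(n,atz(C,r(p),z)[:,:2].ravel())
```

```text
yellow [ 0.4491 -0.1145  0.1   ] w 0.058656548958078224 t 0.039722684243908554 ang 8.120142521899814 tri wrist/top [ 0.4497 -0.1192  0.0837  0.085 ]
blue [0.4483 0.1821 0.1   ] w 0.05860248692616368 t 0.027194049430732885 ang 1.5901992079076668 tri wrist/top [0.4483 0.1806 0.0947 0.1431]
green [ 0.6177 -0.0054  0.112 ] w 0.057841599345936925 t 0.03191059423360081 ang -1.6826200042911996 tri wrist/top [ 0.6178 -0.0061  0.1068  0.3107]
L [ 0.5776  0.0937  0.5638 -0.2161]
R [ 0.6652  0.0903  0.6545 -0.2197]
stop face? [ 0.5804 -0.1447  0.643  -0.1471]
stop back [ 0.5799 -0.1523  0.6429 -0.1547]
plate face [0.5891 0.0503 0.6495 0.048 ]
plate back [0.5895 0.0558 0.6495 0.0535]
stop foot front [ 0.58   -0.1477  0.6444 -0.1502]
wall foot [0.5802 0.0947 0.6627 0.0916]
```

```bash
cat >> h.py <<'E'
YR=np.radians(-2.15); O=np.array([.6151,-.049])
def rk(x,y): return O+Ro.from_euler('z',YR).as_matrix()[:2,:2]@np.array([x,y])
A=lambda y:[np.pi,0,y]
YAW=np.pi/2+YR
def st(m=''):
    s=robot.state();print(m,'t%.2f'%s['t'],s['position'],'F',s['wrist_force'],'w%.3f g%.1f'%(s['width'],s['gripper_force']));return s
def pick(x,y,yaw):
    robot.move_ptp([x,y,.14],A(yaw)); print('hit',robot.move_l([x,y,.055],feed=.12,f_stop=8)); st('at')
    robot.gripper_to(0.0,40); st('gripped')
    robot.move_l([x,y,.20],feed=.2); robot.pause(.1); return st('lifted')
def place(ry):
    x,y=rk(0,ry); robot.move_l([x,y,.20],A(YAW),feed=.2); robot.move_l([x,y,.085],feed=.15); robot.pause(.1); st('above')
    print('hit',robot.move_l([x,y,.062],feed=.03,f_stop=4)); return st('down')
def release():
    robot.gripper_to(1.0); p=robot.state()['position']; robot.move_l([p[0],p[1],.20],feed=.2); st('released')
E
python3 - <<'E'
from h import *
pick(.4485,.1812,np.radians(91.55)); place(5)if 0 else place(.005)
E
```

```text
hit False
at t5.57 [0.4493 0.1815 0.0561] F [ 0.2723  0.8667 -0.253 ] w1.002 g0.0
gripped t5.92 [0.4491 0.1815 0.056 ] F [ 0.2146 -0.1895  4.9282] w0.700 g44.2
lifted t6.90 [0.4477 0.1808 0.1983] F [ 0.4205  0.2082 -1.2118] w0.696 g43.5
above t9.47 [ 0.6162 -0.044   0.0865] F [ 0.341   0.9406 -1.5317] w0.699 g43.5
hit True
down t10.04 [ 0.6151 -0.0441  0.0679] F [ 0.7037 -0.2003  3.3269] w0.694 g44.1
```

Blue touched down at about 12 mm, which is the rack floor. Now I release it and fetch yellow.

Run:
```python
from h import *
release()
s=pick(.4495,-.1165,np.radians(98.2))
if s['width']>.6: place(-.042)
```

```text
released t11.24 [ 0.6139 -0.0439  0.1988] F [-0.5831  0.218  -0.1954] w1.001 g0.0
hit False
at t12.88 [ 0.4503 -0.1165  0.0556] F [ 1.0238 -0.6906  0.1579] w0.996 g0.0
gripped t13.24 [ 0.4502 -0.1167  0.0559] F [ 0.7047 -0.1057  4.8178] w0.699 g44.2
lifted t14.22 [ 0.4486 -0.1163  0.1983] F [-0.2204 -0.0244 -1.9493] w0.697 g43.7
above t16.22 [ 0.6143 -0.0911  0.0865] F [ 0.4954 -0.833  -2.0218] w0.696 g43.7
hit True
down t16.79 [ 0.6134 -0.0909  0.0678] F [-0.3442 -0.2812  2.971 ] w0.694 g44.0
```

Yellow is down at the rack floor too. I release it, then look from the wrist camera.

Run:
```python
from h import *
release()
robot.move_ptp([*rk(0,.009),.24],A(YAW));robot.pause(.15)
s=st();im=robot.get_image('wrist');b=robot.get_image('scene')[195:265,200:330]
a=cv2.resize(im[:340,180:380],(353,600),interpolation=cv2.INTER_CUBIC)
b=cv2.resize(b,(440,237),interpolation=cv2.INTER_CUBIC);b=np.vstack([b,np.zeros((363,440,3),np.uint8)])
cv2.imwrite('pics/placed.png',np.hstack([a,b])[:,:,::-1])
```

```text
released t17.99 [ 0.6122 -0.0907  0.1988] F [ 0.6589  0.45   -0.1884] w1.002 g0.0
 t18.51 [ 0.6148 -0.0405  0.2381] F [ 0.1323 -0.8262  0.8032] w1.003 g0.0
```

View pics/placed.png

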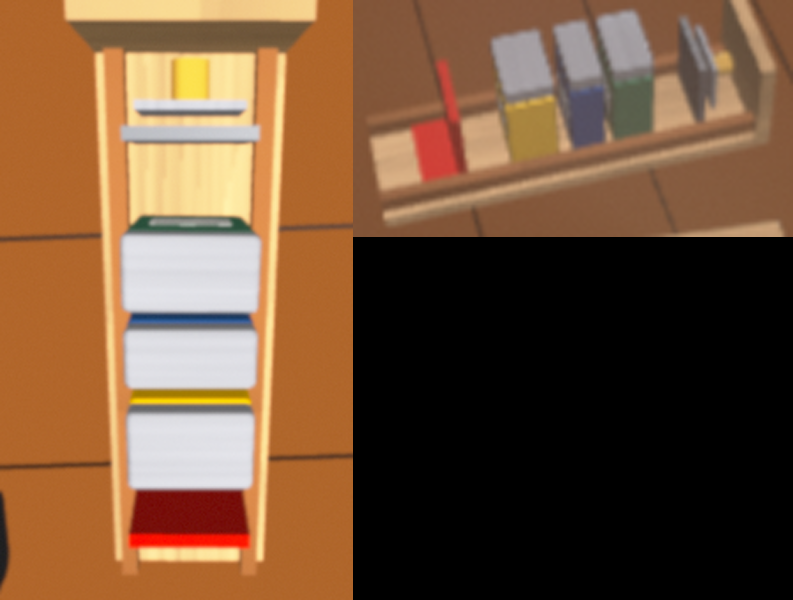

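All three tins stand square in the trough (scene inset: yellow, blue, green in a row; the wrist view shows gaps of about 7–10 mm and green clear of the plate). Next I push the stop, recording force against position.

```bash
cat >> h.py <<'E'
u=rk(0,1)-rk(0,0)
def meas(n=8):
    f=[];p=[]
    for _ in range(n):
        s=robot.state();f.append(s['wrist_force'][:2]@u);p.append((s['position'][:2]-O)@u);robot.pause(.02)
    print('t%.2f y %.2f F %.2f'%(s['t'],np.mean(p)*1e3,np.mean(f)),flush=True);return np.mean(p),np.mean(f)
E
python3 - <<'E'
from h import *
robot.gripper_to(0.0)
robot.move_ptp([*rk(0,-.135),.16],A(YAW))
robot.move_l([*rk(0,-.135),.055],feed=.15);robot.pause(.1);meas()
print(robot.move_l([*rk(0,-.10),.055],feed=.03,f_stop=4));y0,_=meas()
y=y0
for d in(.012,.024,.036,.045,.052,.06,.07,.078):
    if robot.move_l([*rk(0,y0+d),.055],feed=.03,f_stop=22):print('STOP');meas();break
    y,f=meas(5)
E
```

```text
t21.14 y -135.09 F -0.18
True
t21.99 y -115.35 F 0.36
t22.65 y -104.69 F -5.25
t23.28 y -92.65 F -5.06
t23.92 y -80.65 F -5.17
t24.45 y -71.82 F -5.64
t24.92 y -65.08 F -6.69
t25.42 y -57.35 F -7.40
t25.98 y -47.38 F -7.76
t26.48 y -39.39 F -7.50
```

Run:
```python
from h import *
y,f=meas(5);L=[];c=y
for i in range(22):
    c+=.0015
    if robot.move_l([*rk(0,c),.055],feed=.015,f_stop=22):print('STOP');meas();break
    y,f=meas(6);L.append(f)
    if len(L)>=4 and f< np.median(L[:max(3,len(L)-4)])-2.3:break
```

```text
t26.57 y -39.39 F -7.30
t26.92 y -39.40 F -6.26
t27.27 y -38.51 F -8.11
t27.62 y -37.22 F -8.61
t27.97 y -35.78 F -8.97
t28.32 y -34.29 F -9.05
t28.67 y -32.80 F -9.12
t29.02 y -31.31 F -9.29
t29.37 y -29.80 F -9.20
t29.72 y -28.30 F -9.56
t30.07 y -26.81 F -9.53
t30.42 y -25.32 F -9.22
t30.77 y -23.80 F -9.26
t31.12 y -22.40 F -9.96
t31.47 y -21.11 F -10.24
t31.82 y -19.88 F -11.34
t32.17 y -18.63 F -12.61
```

The onset is at TCP y ≈ -23.4, matching the plate seen by camera, so the squeeze is about 4.8 mm. I push about 1 mm more, then back off and check.

Run:
```python
from h import *
robot.move_l([*rk(0,-.01415),.055],feed=.015,f_stop=22);y,_=meas(6)
robot.move_l([*rk(0,y-.03),.055],feed=.06);robot.move_l([*rk(0,y-.03),.2],feed=.2)
robot.move_ptp([*rk(0,.009),.26],A(YAW));robot.pause(.15);s=st()
im=robot.get_image('wrist');b=robot.get_image('scene')[195:265,200:330]
a=cv2.resize(im[:340,180:380],(353,600),interpolation=cv2.INTER_CUBIC)
b=cv2.resize(b,(440,237),interpolation=cv2.INTER_CUBIC);b=np.vstack([b,np.zeros((363,440,3),np.uint8)])
cv2.imwrite('pics/end.png',np.hstack([a,b])[:,:,::-1])
```

```text
t32.52 y -17.65 F -13.50
 t34.69 [ 0.6148 -0.0405  0.2579] F [-0.0582 -0.3611  0.0255] w-0.003 g0.0
```

View pics/end.png

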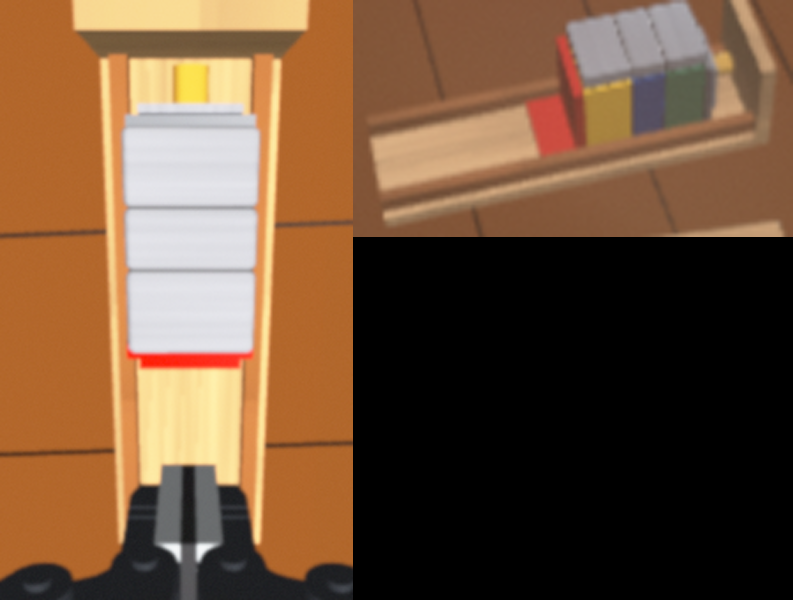

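The picture shows the row closed up tight: the stop at (190,355), yellow, blue and green flush, and the plate pushed back at (190,120). The spring is squeezed about 5.8 mm and the robot is clear.

```bash
python3 -c "
from cell import robot
print(robot.sign_off())"
```

```text
the job is handed in; nothing more can be done
None
```

The blue and yellow tins stand beside the green one, clamped by the red stop with the spring squeezed about 5.8 mm (estimated from the force rise); the job is handed in at about 35 s of the 72 s, with the robot clear.

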